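# Lock the clevis pin of the bench load frame with its spring cotter

### The job

Push the clevis pin fully home by its head, then take the spring cotter from its wooden holder and gently push its straight leg down through the hole across the pin until the bow has snapped round the pin and the cotter is fully home. Use no more force than that takes, leave the pin home and the cotter let go, and do not disturb the wrench, the nut or the red tray.

Things in the scene. Friction and masses are not known exactly. Their poses are not given: they have to be found in the camera images.
- pin (a joint): Travel of the clevis pin along its axis, m: 0.036 = fully home (hard stop, head against the bracket), smaller = short of home. It starts 22 to 36 mm short; about 9 N of friction holds it wherever it is left. It slides but does not turn.
- pin_head (a point): Centre of the outer face of the clevis pin's round head (steel, 32 mm diameter, 8 mm thick), which is pushed to drive the pin home. Rides on the pin. Its +y axis is the push direction, along the level pin from head to tip; z is up. Pin axis 60 mm above the bench. Open bench in front of this face.
- pin_hole (a point): Centre of the pin's vertical cross hole, on the pin axis, 80 mm along +y from pin_head, same axes. Pin 18 mm diameter: the hole's mouth is 9 mm above this point. Hole 6.4 mm wide, mouth chamfered; pin tip 12 mm beyond. Hidden in the spacer bush until the pin is nearly home; at home it lies 10 mm past the bush, free air on both sides and 50 mm below.
- cotter_eye (a point): Middle of the eye of the loose spring cotter (5 mm steel wire, 65 g). The eye is a stiff coil, 28 mm diameter, 12 mm thick along the cotter's y axis: grip it across the 12 mm. z runs up along the straight leg, which is at x = -6 mm and ends 49 mm below. The sprung bow leg on the +x side narrows to a waist 32 mm below and flares to its end 44 mm below.
- cotter_seat (a point): Point on the axis of the cotter's straight leg, 22 mm below and x = -6 mm from cotter_eye, same axes. With the cotter fully home the eye's rim is pressed down on top of the pin and this point meets pin_hole. The cotter's y then lies along the pin, either way round: the bow may go round either side.
- bow (a joint): Opening of the cotter's sprung bow leg, rad: 0 relaxed. It spreads by about 0.1 to 0.15 as it rides over the pin and springs back to about 0 when snapped round it. Spring 1.5 N m/rad; with rubbing, pushing it over takes some 5 to 12 N, and it must be pressed on until the eye meets the pin: it does not draw itself home.
- holder: Fixed wooden block, 75 x 60 mm, 45 mm high. The cotter stands upright (leaning a little) in its slot (36 mm deep, 6.6 mm wide, along the block's x), axes as the block's, its eye's middle 58 mm above the bench; lift it straight up. Origin on the bench below the straight leg; block from x = -29.5 to 45.5 mm, y = -30 to 30 mm.
- clevis: Fixed grey steel bracket, origin on the bench under the pin axis, midway between its two cheeks (83 mm high, 46 mm wide, y -20 to 20 mm); +y is the push direction. Bush (26 mm diameter) from y = 20 to 42 mm. Base plate 110 x 130 x 10 mm. A tie bar runs along +x to an anchor block 85 mm high, x 130 to 170 mm.
- wrench: Loose spanner 150 mm long lying on the bench, to be left alone.
- nut: Loose round steel nut, 26 mm diameter, 14 mm high, on the bench, to be left alone.
- tray: Loose red plastic tray, 120 x 100 x 40 mm high, on the bench, to be left alone.
Not all that is in view belongs to the job. What is shaped like the part that bears cotter_eye but turquoise is not meant. Several things have the shape of the holder; the one meant has the colours described above.

How it is judged (in metres and radians):
On the way, in this order (a step that is already met when the one before it is completed fails the run):
1. the clevis pin is pushed home (within 1.5 mm of its stop) (value of joint pin above 0.0345 m), for 0.1 s.
2. the cotter is lifted out of its holder (distance between cotter_eye and holder above 0.12 m), for 0.1 s.
At the end, for the whole second after the job is handed in: The pin is within 1.5 mm of its stop; the cotter's leg is in the cross hole, its seat point within 2.5 mm of the hole's centre sideways, not more than 1.2 mm above or 3 mm below it, its leg within 0.25 rad of upright; the bow is sprung back (below 0.06 rad); the cotter is let go and at rest (value of joint pin above 0.0345 m and horizontal distance between cotter_seat and pin_hole below 0.0025 m and z of cotter_seat in the frame of pin_hole between -0.003 and 0.0012 m and angle between the z axis of cotter_eye and the z axis of pin_hole, either way round below 0.25 rad and value of joint bow below 0.06 rad and linear speed of cotter below 0.02 m/s and contact force between the fingers and cotter below 0.1 N); the robot touches nothing.
It fails at once if the pin is pushed by the gripper with more than 30 N (contact force between any of the fingers, the arm and pin above 30 N).
It fails at once if the cotter is pressed on the pin or the bracket with more than 35 N (contact force between cotter and clevis above 35 N).
It fails at once if the wrench, nut or tray is moved by more than 20 mm (distance of any of wrench, nut, tray from where it was at the start of the episode above 0.02 m).
It also fails if it takes over 67 s, if anything falls off the work surface, if the arm or the gripper's body presses on something with over 40 N, if the wrist force passes 120 N, or if a joint passes its speed limit or range.

### The arm

A 6-joint arm with a two-finger parallel gripper is mounted at the origin on the work surface. World frame = base frame: x ahead of the robot, y to its left, z up, the work surface at z = 0. Lengths are in mm, angles in rad, forces in N, time in s.
With the tool pointing down it reaches from about 275 to 1000 mm from the base axis. Payload 8.4 kg.
Tool frame: the origin (TCP) lies midway between the tips of the shut fingers; the grasp point (between the pads) lies 19 mm behind it; y points along the fingers, z is the direction in which the jaws open and shut, and the axes are right-handed (so a half turn about y gives the same grasp; the last joint's range is limited). The gripper opens to 85 mm and grips with 20 to 120 N. Pads are 22 mm wide; open, the fingers measure 114 mm over their backs; the gripper's body (76 mm by 85 mm) begins 54 mm behind the grasp point. The pads swing forward as they close: fully open they stand 13 mm farther back than shut.
Start: joints at [-1.326, 0.353, 1.633, -0, 1.155, -0.002], TCP at [152.687, -606.065, 231.281] pointing down, gripper open.
Joint ranges: [-2.63, 2.63], [-0.92, 2.1], [0.06, 2.66], [-1.3, 4.44], [0, 2.69], [-3.02, 3.02]. Speed limits (rad/s): [2.22, 2.22, 2.79, 3.14, 3.14, 3.14].

### API

Orientations are given as [roll, pitch, yaw] about the fixed x, y, z axes, in that order (R = Rz(yaw) Ry(pitch) Rx(roll)).
In Python, from rig import r, imaging gives the robot as it stands. The module is installed in compiled form; this text tells all that it offers.
- The arm moves only by the tool send_rows, never from a script. Its argument "series" is a list of rows, each a list of 6 numbers: the shift along the tool's x, y, z in m, then the turn, a rotation vector about the tool's x, y, z in degrees. In form: [[dx, dy, dz, ax, ay, az], ...]. A call has 1 to 8 rows; each row shifts and turns the commanded pose from where the row before left it, along the tool's axes as they then stand; what a row does not reach is not made up. A row lasts 1/10 s, in which the tool goes at most 50 mm and 8.59 degrees, less where a joint would pass 70% of its speed; a pose out of reach is approached as far as the arm can. A call is refused whole if a number of a shift passes 0.05 or a number of a turn 8.59, either way. A call with a gripper value outside its range is refused whole. "gripper" is the opening, from 0 (shut) to 1 (fully open), set as the call begins (left out, the last holds). The fingers move at their own pace and stop on an object; "squeeze" is the grip in N (left out, the last holds). Time passes only in rows, so rows that do not move let the fingers close. It gives the time, the measured TCP pose, the force and the opening at its end, in the units of the state.
- r.sense(): the state, without advancing time (a new reading comes with each control period).
- imaging.grab_frame(name): name is "side" or "top"; returns a dict with "frame" (384x512x3 uint8, red, green, blue), "depth" (384x512 float32, mm along the optical axis (not along the pixel's ray), 0 where there is no reading), "intrinsics" (3x3 intrinsics, pixels), "distortion" ([k1, k2, p1, p2, k3] as OpenCV has them; the pictures are not rectified), "origin" and "rotation" of the camera in the world. Camera axes: x right, y down, z forward; pixel columns grow to the right and rows downward; lengths in mm; the calibration is good to about 2 mm. A picture is of the moment at which its call begins.
- r.sign_off(): hands the job in, once; it reports no verdict.
The state is a dict: "clock": time; "qpos": joint angles; "qvel": joint speeds; "joint_efforts": joint torques, N m; "eef_pos": TCP position; "tcp_rot": TCP orientation; "contact_force": force on the tool from outside, world axes, zero at the start; "wrist_torque": the same for the moment, N m; "opening": opening from 0.0 (shut) to 1.0 (fully open).
Only numpy, scipy, OpenCV 4.12 (cv2) and the standard library are available. Lean on these libraries where they do the work, as an engineer would, in place of code of your own. Each camera call takes 0.05 s, during which the arm holds its last target.

## Working session

There is one attempt and no reset: what is moved stays moved. The work goes in short steps, Python scripts to look and compute and a tool call to move; the robot and the scene stay as the last step left them, time stands still between calls to the robot, and variables do not carry over. Pictures are saved under pics/ and viewed, and the job is handed in when it is done.

Besides the shell and the picture viewer there is one more tool, called after "Emit:" in YAML: its name, and indented under it one key for each argument. send_rows: Moves the arm, as the interface text tells. Its arguments: {"type":"object","properties":{"series":{"type":"array","items":{"type":"array","items":{"type":"number"}}},"gripper":{"type":"number"},"squeeze":{"type":"number"}},"required":["series"]}

```bash
mkdir -p pics; ls
python3 - <<'E'
from rig import r, imaging
import cv2, numpy as np
print(r.sense())
for n in ["side","top"]:
    f=imaging.grab_frame(n)
    cv2.imwrite(f"pics/{n}0.png",f["frame"][:,:,::-1])
    np.savez(f"{n}0.npz",**f)
    print(n,f["intrinsics"],f["distortion"],f["origin"],f["rotation"])
E
```

```text
pics
{'clock': 0.0, 'qpos': array([-1.32642292e+00,  3.53649076e-01,  1.63414016e+00,  1.68606934e-05,
        1.15521484e+00, -2.37741954e-03]), 'qvel': array([ 1.32877341e-03, -6.79834591e-04,  9.17031613e-05,  1.35029824e-03,
       -1.44735983e-03,  3.72847630e-04]), 'joint_efforts': array([-2.75895827e-04, -6.05259776e+01, -3.42065549e+01,  2.05652566e-05,
        9.35460470e-03, -2.55649871e-05]), 'eef_pos': array([ 152.56054827, -605.59422648,  230.55853021]), 'tcp_rot': array([-1.57220772e+00,  1.87714299e-05, -2.89484866e+00]), 'contact_force': array([-1.00541482,  0.95339358,  0.47525773]), 'wrist_torque': array([ 0.00771146, -0.01067335, -0.00898789]), 'opening': 0.9994428146835933}
side [[350.78016981   0.         256.22217704]
 [  0.         350.78016981 192.57773283]
 [  0.           0.           1.        ]] [-0.00142182  0.          0.          0.          0.        ] [ 246.5115036  -340.62693783  551.05740035] [-2.40612156  0.0126666  -0.7994335 ]
top [[395.78531756   0.         254.39536758]
 [  0.         395.78531756 199.8819944 ]
 [  0.           0.           1.        ]] [-0.05979102  0.          0.          0.          0.        ] [451.61632741 -33.77261397 750.5817272 ] [-3.01288485  0.0403627  -1.57830207]
```

View pics/side0.png

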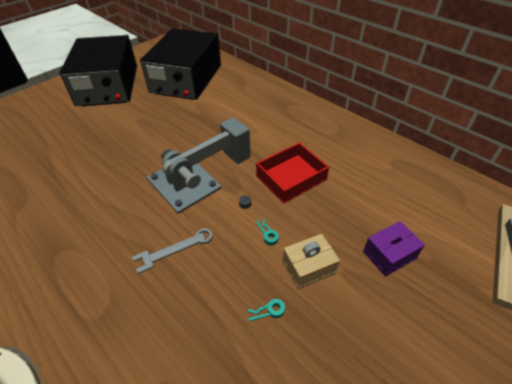

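View pics/top0.png

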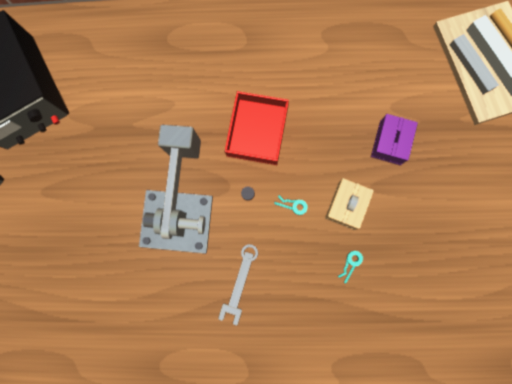

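The top view has the wooden holder with a grey cotter at about (351,203). The purple block at (395,138) is a decoy, and so are the turquoise cotters at (295,205) and (352,265). The clevis is at about (175,222). I'll check enlarged crops next.

```bash
cat > h.py <<'E'
import numpy as np, cv2
from scipy.spatial.transform import Rotation as Rn
def Rm(f): return Rn.from_euler('xyz',f["rotation"]).as_matrix()
def ray(f,uv):
    uv=np.atleast_2d(np.array(uv,float)).reshape(-1,1,2)
    n=cv2.undistortPoints(uv,f["intrinsics"],f["distortion"]).reshape(-1,2)
    d=np.c_[n,np.ones(len(n))]
    return np.array(f["origin"]),d@Rm(f).T
def plane(f,uv,z):
    o,d=ray(f,uv); return o+d*((z-o[2])/d[:,2])[:,None]
def proj(f,P):
    R=Rm(f); rv,_=cv2.Rodrigues(R.T); t=-R.T@np.array(f["origin"])
    return cv2.projectPoints(np.atleast_2d(np.array(P,float)),rv,t,f["intrinsics"],np.array(f["distortion"],float))[0].reshape(-1,2)
def cloud(f):
    v,u=np.mgrid[0:384,0:512]; o,d=ray(f,np.stack([u.ravel(),v.ravel()],1))
    return (o+d*f["depth"].ravel()[:,None]).reshape(384,512,3)
def tri(f1,p1,f2,p2):
    o1,d1=ray(f1,p1);o2,d2=ray(f2,p2);d1=d1[0];d2=d2[0]
    s=np.linalg.lstsq(np.c_[d1,-d2],o2-o1,rcond=None)[0]
    a=o1+d1*s[0];b=o2+d2*s[1]; return (a+b)/2,np.linalg.norm(a-b)
def load(n): return dict(np.load(n,allow_pickle=True))
def crop(f,x0,y0,x1,y1,k,name):
    im=f["frame"][y0:y1,x0:x1,::-1]; cv2.imwrite(name,cv2.resize(im,None,fx=k,fy=k,interpolation=cv2.INTER_CUBIC))
E
python3 - <<'E'
from h import *
t=load("top0.npz");s=load("side0.npz")
a=cv2.resize(t["frame"][180:260,130:230],None,fx=4,fy=4,interpolation=2)
b=cv2.resize(t["frame"][165:245,310:390],None,fx=4,fy=4,interpolation=2)
c=cv2.resize(s["frame"][140:220,140:240],None,fx=4,fy=4,interpolation=2)
d=cv2.resize(s["frame"][220:300,270:350],None,fx=4,fy=4,interpolation=2)
im=np.vstack([np.hstack([a,b]),np.hstack([c,d])]); cv2.imwrite("pics/crops0.png",cv2.resize(im[:,:,::-1],None,fx=.9,fy=.9))
C=cloud(t);D=cloud(s)
for p in [(200,223),(170,222),(148,220),(176,135),(351,203),(353,200),(340,208),(395,138),(248,193),(240,285),(257,127),(400,300)]: print("top",p,C[p[1],p[0]].round(1))
for p in [(192,180),(311,250),(311,258),(300,262)]: print("side",p,D[p[1],p[0]].round(1))
E
```

```text
top (200, 223) [500.1  86.3  78.4]
top (170, 222) [502.1 137.6  81.5]
top (148, 220) [506.5 178.6  73.6]
top (176, 135) [654.3 129.1  86. ]
top (351, 203) [ 532.1 -172.9   72.4]
top (353, 200) [ 537.1 -176.3   74. ]
top (340, 208) [ 526.5 -158.3   46.8]
top (395, 138) [ 662.  -273.    16.7]
top (248, 193) [560.2   7.1  16.1]
top (240, 285) [389.6  23.3   7.9]
top (257, 127) [692.4 -10.5   3. ]
top (400, 300) [ 3.590e+02 -2.721e+02 -1.000e-01]
side (192, 180) [494.6  82.2  66.6]
side (311, 250) [ 527.6 -182.4   66.9]
side (311, 258) [ 528.8 -184.5   43.4]
side (300, 262) [ 509.5 -176.6   45. ]
```

View pics/crops0.png

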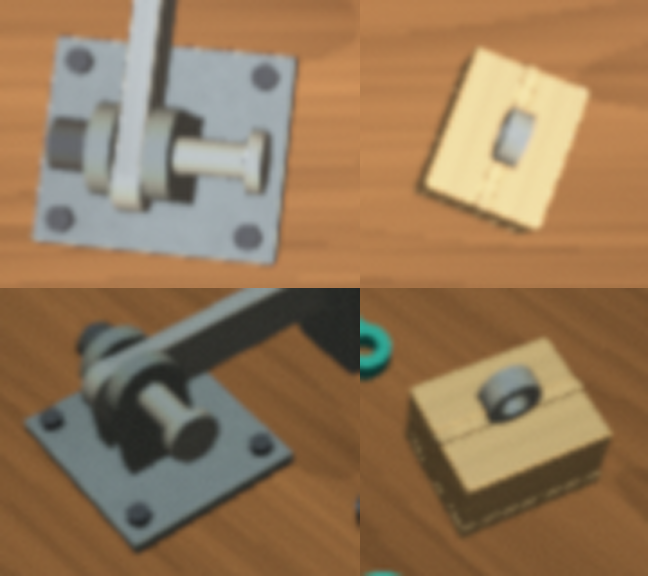

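The crops confirm it: the wooden block holds the grey cotter, and the pin head faces the robot's right (world −y). Next I'll measure the geometry.

Run:
```python
from h import *
t=load("top0.npz");s=load("side0.npz")
for n,f in (("top",t),("side",s)):
    C=cloud(f); hsv=cv2.cvtColor(f["frame"],cv2.COLOR_RGB2HSV)
    x,y,z=C[...,0],C[...,1],C[...,2]
    near=(abs(x-505)<95)&(abs(y-125)<95)
    def rect(P,m,z0=None):
        q=P[m]
        (c,wh,a)=cv2.minAreaRect(q[:,:2].astype(np.float32)); return np.round(c,1),np.round(wh,1),round(a,2),len(q),q[:,2].mean().round(1)
    m=near&(z>5)&(z<15)&(hsv[...,1]<90)
    m=cv2.morphologyEx(m.astype(np.uint8),cv2.MORPH_OPEN,np.ones((3,3)))>0
    vv,uu=np.nonzero(m); P=plane(f,np.c_[uu,vv],10)
    (c,wh,a)=cv2.minAreaRect(P[:,:2].astype(np.float32)); print(n,"plate",np.round(c,1),np.round(wh,1),a,len(P))
    m=(abs(x-525)<80)&(abs(y+175)<80)&(z>38)&(z<52)&(hsv[...,1]>40)
    m=cv2.morphologyEx(m.astype(np.uint8),cv2.MORPH_OPEN,np.ones((3,3)))>0
    print(n,"holder z",np.median(z[m]))
    vv,uu=np.nonzero(m); P=plane(f,np.c_[uu,vv],45)
    (c,wh,a)=cv2.minAreaRect(P[:,:2].astype(np.float32)); print(n,"holder",np.round(c,1),np.round(wh,1),a,len(P))
    m=(abs(x-525)<50)&(abs(y+175)<50)&(z>52)&(z<90)
    q=C[m]; print(n,"eye",len(q),q.mean(0).round(1),q.min(0).round(1),q.max(0).round(1))
    vv,uu=np.nonzero(m); print(uu.mean(),vv.mean(),cv2.minAreaRect(np.c_[uu,vv].astype(np.float32)))
    P=plane(f,np.c_[uu,vv],70);print(cv2.minAreaRect(P[:,:2].astype(np.float32)))
    m=(abs(x-500)<40)&(y>60)&(y<112)&(z>40)&(z<90)
    q=C[m]; print(n,"pin+head",len(q),q.min(0).round(1),q.max(0).round(1))
    for yy in range(66,116,3):
        k=m&(abs(y-yy)<1.5)
        if k.sum(): print(yy,k.sum(),x[k].min().round(1),x[k].max().round(1),z[k].max().round(1))
```

```text
top plate [510.  145.7] [130.8 110.1] 84.3421401977539 2239
top holder z 45.36133213750179
top holder [ 535.9 -177.3] [59.6 76.1] 67.10477447509766 1271
top eye 124 [ 534.  -176.2   68.3] [ 520.9 -186.5   52. ] [ 549.4 -168.4   75.6]
352.3709677419355 202.23387096774192 ((352.45001220703125, 202.15000915527344), (7.905693531036377, 15.811387062072754), 18.43494987487793)
((533.8619995117188, -175.98704528808594), (13.504731178283691, 27.655134201049805), 69.5886459350586)
top pin+head 235 [483.7  81.8  47.1] [513.4 111.8  78.4]
81 9 504.0 513.4 72.5
84 57 483.7 513.0 78.3
87 30 483.7 513.2 78.4
90 24 483.7 511.2 77.9
93 12 485.3 508.4 70.0
96 20 491.0 508.3 71.4
99 16 492.4 508.3 72.4
102 19 492.5 508.3 70.6
105 16 492.3 508.3 70.5
108 16 492.6 508.2 71.5
111 16 492.6 510.2 71.0
side plate [508.1 141.6] [132.1 110.8] 84.00975799560547 1334
side holder z 44.32601723835799
side holder [ 533.7 -180.9] [62.4 77. ] 67.34791564941406 1248
side eye 180 [ 531.6 -180.    65.5] [ 519.6 -189.7   52.2] [ 548.2 -169.    73.2]
311.27777777777777 248.0388888888889 ((311.10003662109375, 248.1999969482422), (12.074767112731934, 16.994115829467773), 63.43495178222656)
((528.80712890625, -180.88099670410156), (21.590152740478516, 29.722190856933594), 69.20925903320312)
side pin+head 232 [482.9  79.4  43.4] [513.2 111.9  75.9]
78 2 506.6 511.4 62.3
81 94 486.3 513.0 75.9
84 53 482.9 509.2 75.8
87 20 482.9 513.2 75.4
90 11 484.3 504.1 75.3
96 2 497.1 501.8 67.9
99 12 491.5 505.1 69.9
102 8 491.8 505.0 69.3
105 10 492.3 506.4 68.6
108 10 492.5 505.6 70.6
111 10 492.3 504.8 69.2
```

```bash
cat > go.py <<'E'
import sys
from h import *
from rig import r
# usage: go.py x y z yawdeg
s=r.sense(); R=Rn.from_euler('xyz',s["tcp_rot"]).as_matrix()
p=np.array(s["eef_pos"]); print("t",round(s["clock"],2),"p",p.round(2),"rpy",np.degrees(s["tcp_rot"]).round(2),"F",s["contact_force"].round(2),"op",round(s["opening"],3),"q",s["qpos"].round(2))
if len(sys.argv)>1:
    a=list(map(float,sys.argv[1:]))
    yaw=np.radians(a[3]) if len(a)>3 else s["tcp_rot"][2]
    Rt=Rn.from_euler('xyz',[-np.pi/2,0,yaw]).as_matrix()
    print("rotvec tool deg",np.degrees(Rn.from_matrix(R.T@Rt).as_rotvec()).round(2))
    d=np.array(a[:3])-p
    print("shift before turn (m)",(R.T@d/1000).round(4)," after turn",(Rt.T@d/1000).round(4))
E
python3 go.py 493 35 150 -95.8
```

```text
t 0.1 p [ 152.6  -605.68  230.65] rpy [ -90.07   -0.   -165.86] F [-0.18  0.43  0.75] op 0.997 q [-1.33  0.35  1.63 -0.    1.16 -0.  ]
rotvec tool deg [ 6.000e-02 -7.006e+01 -4.000e-02]
shift before turn (m) [-0.4866  0.0813 -0.538 ]  after turn [-0.6718  0.0806  0.2739]
```

Emit:
send_rows:
  series:
    - [0,0,0,0,-8.5,0]
    - [0,0,0,0,-8.5,0]
    - [0,0,0,0,-8.5,0]
    - [0,0,0,0,-8.5,0]
    - [0,0,0,0,-8.5,0]
    - [0,0,0,0,-8.5,0]
    - [0,0,0,0,-8.5,0]
    - [0,0,0,0,-8.5,0]
  gripper: 0

```text
clock: 0.9
eef_pos: [152.6, -605.8, 230.8]
tcp_rot: [-1.571, 0.001, -1.702]
contact_force: [0.3, 0.4, -1.3]
opening: 0.003
```

Emit:
send_rows:
  series:
    - [0,0,0,0,-2.06,0]
    - [-0.042,0.005,0.017,0,0,0]
    - [-0.042,0.005,0.017,0,0,0]
    - [-0.042,0.005,0.017,0,0,0]
    - [-0.042,0.005,0.017,0,0,0]
    - [-0.042,0.005,0.017,0,0,0]
    - [-0.042,0.005,0.017,0,0,0]
    - [-0.042,0.005,0.017,0,0,0]

```text
clock: 1.7
eef_pos: [301.1, -323.8, 196.0]
tcp_rot: [-1.571, 0.0, -1.673]
contact_force: [0.8, 0.9, 0.1]
opening: -0.003
```

Emit:
send_rows:
  series:
    - [-0.042,0.005,0.017,0,0,0]
    - [-0.042,0.005,0.017,0,0,0]
    - [-0.042,0.005,0.017,0,0,0]
    - [-0.042,0.005,0.017,0,0,0]
    - [-0.042,0.005,0.017,0,0,0]
    - [-0.042,0.005,0.017,0,0,0]
    - [-0.042,0.005,0.017,0,0,0]
    - [-0.042,0.005,0.017,0,0,0]

```text
clock: 2.5
eef_pos: [470.5, -3.2, 156.0]
tcp_rot: [-1.571, -0.0, -1.672]
contact_force: [0.8, -0.4, -0.5]
opening: -0.001
```

```bash
python3 go.py 495 35 48 -95.8
```

```text
t 2.5 p [470.48  -3.15 156.02] rpy [-90.    -0.   -95.79] F [ 0.77 -0.4  -0.52] op -0.001 q [-0.01  0.21  2.03 -0.    0.91  0.09]
rotvec tool deg [0.   0.01 0.  ]
shift before turn (m) [-0.0404  0.108   0.0206]  after turn [-0.0404  0.108   0.0205]
```

Emit:
send_rows:
  series:
    - [-0.02,0.02,0.01,0,0,0]
    - [-0.01,0.025,0.005,0,0,0]
    - [0,0.03,0.0,0,0,0]
    - [0,0.02,0,0,0,0]
    - [0,0.005,0,0,0,0]
    - [0,0,0,0,0,0]

```text
clock: 3.1
eef_pos: [487.4, 23.2, 55.7]
tcp_rot: [-1.573, -0.0, -1.672]
contact_force: [-0.8, -0.3, 0.5]
opening: -0.002
```

```bash
python3 go.py 495 60 48 -95.8
python3 - <<'E'
from h import *
from rig import imaging
t=imaging.grab_frame("top");s=imaging.grab_frame("side")
a=cv2.resize(t["frame"][170:270,130:280],None,fx=4,fy=4,interpolation=2)
c=cv2.resize(s["frame"][120:220,140:290],None,fx=4,fy=4,interpolation=2)
cv2.imwrite("pics/p1.png",cv2.resize(np.vstack([a,c])[:,:,::-1],None,fx=.75,fy=.75))
E
```

```text
t 3.1 p [487.36  23.21  55.74] rpy [-9.011e+01 -2.000e-02 -9.580e+01] F [-0.76 -0.29  0.53] op -0.002 q [0.04 0.4  2.06 0.   0.69 0.15]
rotvec tool deg [ 0.11 -0.    0.02]
shift before turn (m) [-0.0374  0.0077  0.0039]  after turn [-0.0374  0.0077  0.0039]
```

View pics/p1.png

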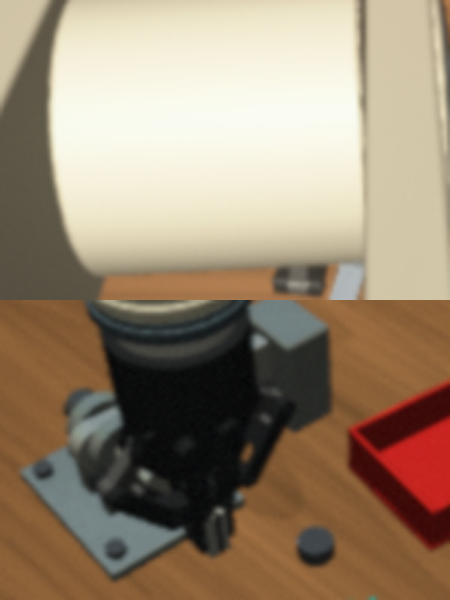

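Emit:
send_rows:
  series:
    - [-0.01,0.004,0.004,0,0,0]
    - [-0.01,0.003,0.002,0,0,0]
    - [-0.01,0,0,0,0,0]
    - [-0.003,0,0,0,0,0]
    - [-0.002,0,0,0,0,0]
    - [0,0,0,0,0,0]

```text
clock: 3.8
eef_pos: [497.4, 57.8, 49.3]
tcp_rot: [-1.571, -0.0, -1.671]
contact_force: [-0.1, -0.2, -0.6]
opening: 0.001
```

Emit:
send_rows:
  series:
    - [-0.0015,0,0,0,0,0]
    - [-0.0015,0,0,0,0,0]
    - [-0.0015,0,0,0,0,0]
    - [-0.0015,0,0,0,0,0]

```text
clock: 4.2
eef_pos: [498.1, 63.4, 49.3]
tcp_rot: [-1.571, -0.0, -1.672]
contact_force: [-1.1, -0.1, -0.1]
opening: 0.003
```

Emit:
send_rows:
  series:
    - [-0.0015,0,0,0,0,0]
    - [-0.0015,0,0,0,0,0]
    - [-0.0015,0,0,0,0,0]
    - [-0.0015,0,0,0,0,0]

```text
clock: 4.6
eef_pos: [498.7, 69.5, 49.3]
tcp_rot: [-1.571, -0.0, -1.672]
contact_force: [0.3, 0.6, -0.9]
opening: -0.003
```

Emit:
send_rows:
  series:
    - [-0.0015,0,0,0,0,0]
    - [-0.0015,0,0,0,0,0]
    - [-0.0015,0,0,0,0,0]
    - [-0.0015,0,0,0,0,0]

```text
clock: 5.0
eef_pos: [499.2, 74.5, 49.3]
tcp_rot: [-1.571, -0.002, -1.671]
contact_force: [0.8, -9.8, 0.9]
opening: 0.003
```

Emit:
send_rows:
  series:
    - [-0.0015,0,0,0,0,0]
    - [-0.0015,0,0,0,0,0]
    - [-0.0015,0,0,0,0,0]
    - [-0.0015,0,0,0,0,0]

```text
clock: 5.4
eef_pos: [499.8, 80.3, 49.3]
tcp_rot: [-1.571, -0.002, -1.671]
contact_force: [-0.1, -9.3, 1.8]
opening: 0.004
```

Emit:
send_rows:
  series:
    - [-0.002,0,0,0,0,0]
    - [-0.002,0,0,0,0,0]
    - [-0.002,0,0,0,0,0]
    - [-0.002,0,0,0,0,0]
    - [-0.002,0,0,0,0,0]
    - [-0.001,0,0,0,0,0]

```text
clock: 6.0
eef_pos: [500.9, 91.3, 49.3]
tcp_rot: [-1.571, -0.002, -1.671]
contact_force: [0.2, -8.9, 1.4]
opening: 0.007
```

Emit:
send_rows:
  series:
    - [-0.001,0,0,0,0,0]
    - [-0.001,0,0,0,0,0]

```text
clock: 6.2
eef_pos: [501.1, 93.2, 49.3]
tcp_rot: [-1.571, -0.002, -1.671]
contact_force: [-0.2, -9.2, 1.3]
opening: 0.001
```

Emit:
send_rows:
  series:
    - [-0.001,0,0,0,0,0]
    - [-0.001,0,0,0,0,0]

```text
clock: 6.4
eef_pos: [501.3, 95.2, 49.3]
tcp_rot: [-1.571, -0.002, -1.671]
contact_force: [0.4, -9.0, 2.3]
opening: -0.002
```

Emit:
send_rows:
  series:
    - [-0.001,0,0,0,0,0]
    - [-0.001,0,0,0,0,0]
    - [-0.001,0,0,0,0,0]

```text
clock: 6.7
eef_pos: [501.6, 98.2, 49.3]
tcp_rot: [-1.571, -0.002, -1.671]
contact_force: [-0.5, -8.8, 1.6]
opening: 0.001
```

Emit:
send_rows:
  series:
    - [-0.001,0,0,0,0,0]
    - [-0.001,0,0,0,0,0]

```text
clock: 6.9
eef_pos: [501.8, 100.2, 49.3]
tcp_rot: [-1.571, -0.002, -1.671]
contact_force: [-0.0, -9.0, 2.0]
opening: -0.001
```

Emit:
send_rows:
  series:
    - [-0.001,0,0,0,0,0]
    - [-0.0007,0,0,0,0,0]

```text
clock: 7.1
eef_pos: [502.0, 101.9, 49.3]
tcp_rot: [-1.571, -0.002, -1.671]
contact_force: [-0.4, -9.0, 0.8]
opening: 0.003
```

Emit:
send_rows:
  series:
    - [-0.0008,0,0,0,0,0]
    - [-0.0007,0,0,0,0,0]

```text
clock: 7.3
eef_pos: [502.1, 103.4, 49.3]
tcp_rot: [-1.571, -0.002, -1.671]
contact_force: [0.0, -9.4, 2.5]
opening: -0.002
```

Emit:
send_rows:
  series:
    - [-0.0008,0,0,0,0,0]
    - [-0.0007,0,0,0,0,0]

```text
clock: 7.5
eef_pos: [502.3, 104.9, 49.3]
tcp_rot: [-1.571, -0.002, -1.671]
contact_force: [-0.2, -9.2, 2.0]
opening: 0.003
```

Emit:
send_rows:
  series:
    - [-0.0007,0,0,0,0,0]

```text
clock: 7.6
eef_pos: [502.4, 105.6, 49.3]
tcp_rot: [-1.571, -0.002, -1.671]
contact_force: [0.7, -8.3, 1.4]
opening: 0.0
```

Emit:
send_rows:
  series:
    - [-0.0007,0,0,0,0,0]

```text
clock: 7.7
eef_pos: [502.4, 106.2, 49.3]
tcp_rot: [-1.571, -0.002, -1.671]
contact_force: [0.9, -8.5, 1.5]
opening: -0.005
```

Emit:
send_rows:
  series:
    - [-0.0007,0,0,0,0,0]

```text
clock: 7.8
eef_pos: [502.5, 106.9, 49.3]
tcp_rot: [-1.571, -0.002, -1.671]
contact_force: [0.5, -8.6, 1.7]
opening: -0.002
```

Emit:
send_rows:
  series:
    - [-0.0007,0,0,0,0,0]

```text
clock: 7.9
eef_pos: [502.5, 107.5, 49.3]
tcp_rot: [-1.571, -0.002, -1.671]
contact_force: [0.2, -14.9, 2.9]
opening: 0.003
```

Emit:
send_rows:
  series:
    - [-0.0004,0,0,0,0,0]
    - [0,0,0,0,0,0]

```text
clock: 8.1
eef_pos: [502.5, 107.4, 49.3]
tcp_rot: [-1.571, -0.003, -1.671]
contact_force: [0.9, -13.1, 2.4]
opening: -0.0
```

Emit:
send_rows:
  series:
    - [0.01,0,0,0,0,0]
    - [0.03,0,0,0,0,0]
    - [0.02,-0.03,0,0,0,0]
    - [0,-0.04,0,0,0,0]
    - [0.02,-0.03,0,0,0,0]
    - [0.05,0,0,0,0,0]
    - [0.05,0,0,0,0,0]
    - [0.05,0,0,0,0,0]
  gripper: 0.6

```text
clock: 8.9
eef_pos: [479.2, -121.3, 149.8]
tcp_rot: [-1.569, 0.0, -1.671]
contact_force: [0.8, -0.5, 0.2]
opening: 0.595
```

Emit:
send_rows:
  series:
    - [0,0,0,0,-8.5,0]
    - [0,0,0,0,-8.5,0]
    - [0,0,0,0,-8.5,0]
    - [0,0,0,0,-8.5,0]
    - [0,0,0,0,-8.5,0]
    - [0,0,0,0,-8.5,0]
    - [0,0,0,0,-8.5,0]
    - [0,0,0,0,-8.5,0]

```text
clock: 9.7
eef_pos: [479.3, -119.8, 149.2]
tcp_rot: [-1.571, 0.0, -0.479]
contact_force: [-0.3, -0.1, 0.2]
opening: 0.602
```

```bash
python3 go.py 533 -178 120 -22.9;python3 - <<'E'
from h import *
from rig import imaging
t=imaging.grab_frame("top");s=imaging.grab_frame("side")
np.savez("top1.npz",**t);np.savez("side1.npz",**s)
a=cv2.resize(t["frame"][170:270,120:270],None,fx=4,fy=4,interpolation=2)
c=cv2.resize(s["frame"][120:220,120:270],None,fx=4,fy=4,interpolation=2)
cv2.imwrite("pics/p2.png",cv2.resize(np.vstack([a,c])[:,:,::-1],None,fx=.75,fy=.75))
E
```

```text
t 9.7 p [ 479.32 -119.75  149.22] rpy [-8.998e+01  1.000e-02 -2.745e+01] F [-0.31 -0.06  0.18] op 0.602 q [-0.25  0.25  1.99  0.    0.9  -1.34]
rotvec tool deg [-0.02 -4.55 -0.01]
shift before turn (m) [ 0.0745  0.0292 -0.0269]  after turn [ 0.0721  0.0292 -0.0328]
```

View pics/p2.png

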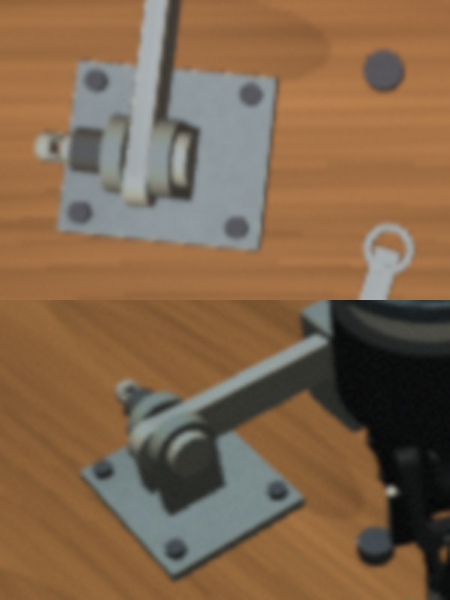

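The pin is home and its cross hole shows beyond the bush at about top (138,218) and side (162,150).

Run:
```python
from h import *
t=load("top1.npz");s=load("side1.npz")
a=cv2.resize(t["frame"][208:230,126:156],None,fx=13,fy=13,interpolation=0)
c=cv2.resize(s["frame"][138:160,150:180],None,fx=13,fy=13,interpolation=0)
cv2.imwrite("pics/hole.png",np.hstack([a,c])[:,:,::-1])
print(cv2.cvtColor(t["frame"],cv2.COLOR_RGB2GRAY)[212:226,130:146])
for p in [(137.5,218.3)]: print(plane(t,p,69), plane(t,p,60))
```

```text
[[125 125 125 125 123 121 122 123 123 125 126 127 128 133 129 118]
 [124 123 124 124 120 114 112 115 118 123 126 124 122 125 115  94]
 [121 122 125 130 130 124 118 117 119 124 126 120 116 113 101  84]
 [121 125 136 147 150 145 134 122 117 114 114 124 129 117  96  86]
 [122 132 149 163 165 158 139 116 110 115 123 139 147 126  98  87]
 [127 139 157 169 170 160 132  99  97 118 140 156 154 126  97  89]
 [129 144 162 172 172 160 124  85  82 114 148 163 153 121  95  88]
 [129 145 164 173 172 158 122  79  76 111 150 165 149 117  93  88]
 [128 143 161 171 170 158 126  93  88 114 148 163 146 111  94  89]
 [128 135 149 161 164 156 139 125 119 124 146 160 141 108  92  88]
 [125 129 136 145 149 144 137 131 125 123 136 149 133 106  90  88]
 [123 123 126 127 124 123 121 121 121 123 127 133 123 102  89  86]
 [121 122 122 120 117 117 119 119 120 119 119 127 121  98  84  83]
 [120 120 121 121 121 121 121 121 121 118 118 128 124 103  82  75]]
[[510.07580166 198.98221474  69.        ]] [[510.84773442 202.05564435  60.        ]]
```

View pics/hole.png

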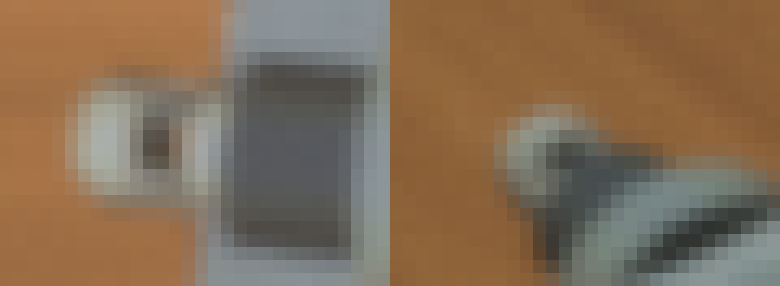

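```bash
python3 go.py 533.1 -176.8 110 -22.9
```

```text
t 9.8 p [ 479.32 -119.74  149.22] rpy [-8.999e+01  1.000e-02 -2.767e+01] F [0.62 0.22 0.34] op 0.601 q [-0.25  0.25  1.99  0.    0.9  -1.34]
rotvec tool deg [-0.01 -4.77 -0.01]
shift before turn (m) [ 0.0741  0.0392 -0.0256]  after turn [ 0.0717  0.0392 -0.0316]
```

Emit:
send_rows:
  series:
    - [0,0,0,0,-4.85,0]
    - [0.024,0,-0.0105,0,0,0]
    - [0.024,0.01,-0.0105,0,0,0]
    - [0.0237,0.029,-0.0106,0,0,0]
    - [0,0,0,0,0,0]
    - [0,0,0,0,0,0]

```text
clock: 10.4
eef_pos: [532.5, -176.7, 109.4]
tcp_rot: [-1.571, 0.002, -0.405]
contact_force: [-1.0, -0.7, -0.1]
opening: 0.601
```

```bash
python3 go.py 533.1 -176.8 51 -22.9;python3 - <<'E'
from h import *
from rig import imaging
t=imaging.grab_frame("top");s=imaging.grab_frame("side")
a=cv2.resize(t["frame"][160:250,290:410],None,fx=5,fy=5,interpolation=2)
c=cv2.resize(s["frame"][200:290,250:370],None,fx=5,fy=5,interpolation=2)
cv2.imwrite("pics/p3.png",cv2.resize(np.vstack([a,c])[:,:,::-1],None,fx=.66,fy=.66))
E
```

```text
t 10.4 p [ 532.47 -176.73  109.42] rpy [-90.     0.13 -23.18] F [-1.03 -0.69 -0.07] op 0.601 q [-0.32  0.4   1.87  0.    0.87 -1.49]
rotvec tool deg [-0.   -0.28 -0.13]
shift before turn (m) [0.0007 0.0584 0.0002]  after turn [0.0006 0.0584 0.0002]
```

View pics/p3.png

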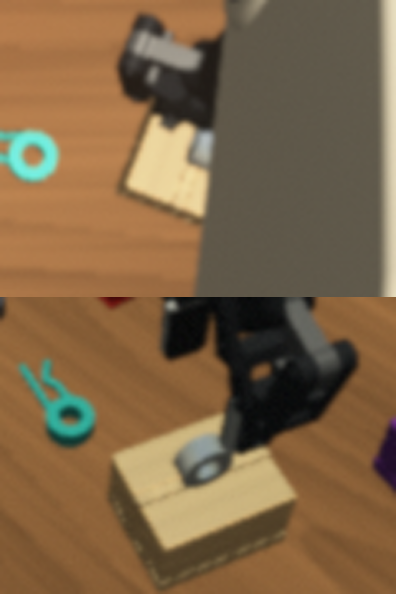

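Emit:
send_rows:
  series:
    - [0,0.02,0,0,0,0]
    - [0,0.02,0,0,0,0]
    - [0.0,0.0135,0,0,0,0]
    - [0,0.005,0,0,0,0]
    - [0,0,0,0,0,0]
    - [0,0,0,0,0,0]

```text
clock: 11.1
eef_pos: [533.7, -176.8, 52.5]
tcp_rot: [-1.571, -0.001, -0.401]
contact_force: [-0.2, 0.2, -0.0]
opening: 0.6
```

Emit:
send_rows:
  series:
    - [0,0,0,0,0,0]
    - [0,0,0,0,0,0]
    - [0,0,0,0,0,0]
  gripper: 0.25
  squeeze: 20

```text
clock: 11.4
eef_pos: [533.5, -176.9, 52.2]
tcp_rot: [-1.571, -0.001, -0.401]
contact_force: [-0.6, 1.0, 1.5]
opening: 0.247
```

```bash
python3 go.py 533.1 -176.8 51 -22.9;python3 - <<'E'
from h import *
from rig import imaging
s=imaging.grab_frame("side")
crop(s,270,200,370,290,6,"pics/p4.png")
E
```

```text
t 11.4 p [ 533.47 -176.88   52.22] rpy [-9.000e+01 -4.000e-02 -2.296e+01] F [-0.56  0.97  1.48] op 0.247 q [-0.32  0.49  1.9   0.    0.75 -1.49]
rotvec tool deg [-0.   -0.06  0.04]
shift before turn (m) [-0.0004  0.0012 -0.0001]  after turn [-0.0004  0.0012 -0.0001]
```

View pics/p4.png

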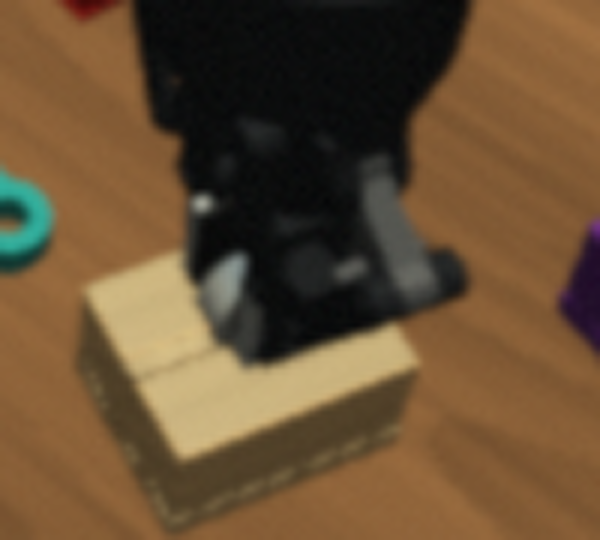

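Emit:
send_rows:
  series:
    - [0,0,0,0,0,0]
    - [0,0,0,0,0,0]
    - [0,0,0,0,0,0]
  gripper: 0
  squeeze: 20

```text
clock: 11.75
eef_pos: [533.3, -176.8, 51.9]
tcp_rot: [-1.571, -0.0, -0.401]
contact_force: [0.0, 0.6, 2.2]
opening: 0.135
```

Emit:
send_rows:
  series:
    - [0,0,0,0,0,0]
    - [0,-0.003,0,0,0,0]
    - [0,-0.01,0,0,0,0]
    - [0,-0.015,0,0,0,0]
    - [0,-0.02,0,0,0,0]
    - [0,-0.025,0,0,0,0]
    - [0,-0.03,0,0,0,0]
    - [0,-0.02,0,0,0,0]
  squeeze: 45

```text
clock: 12.55
eef_pos: [533.5, -176.8, 177.9]
tcp_rot: [-1.571, -0.002, -0.401]
contact_force: [-0.2, -0.2, -0.9]
opening: 0.128
```

```bash
python3 go.py 511 150 160 -5.8;python3 - <<'E'
from h import *
from rig import imaging
s=imaging.grab_frame("side");t=imaging.grab_frame("top")
cv2.imwrite("pics/p5.png",np.vstack([cv2.resize(s["frame"][140:260,250:400,::-1],None,fx=4,fy=4,interpolation=2)]))
E
```

```text
t 12.55 p [ 533.47 -176.84  177.93] rpy [-89.99  -0.1  -22.95] F [-0.23 -0.16 -0.87] op 0.128 q [-0.32  0.31  1.82  0.    1.   -1.49]
rotvec tool deg [ 1.000e-02 -1.715e+01  1.000e-01]
shift before turn (m) [-0.1482  0.0177  0.2922]  after turn [-0.0554  0.0179  0.3229]
```

View pics/p5.png

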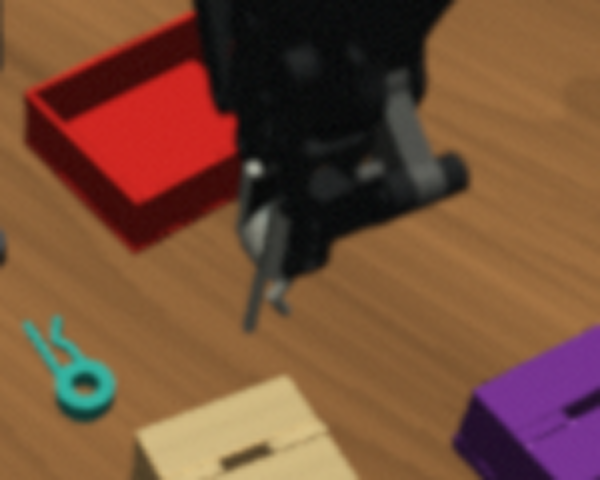

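Emit:
send_rows:
  series:
    - [0,0,0,0,8.5,0]
    - [0,0,0,0,8.5,0]
    - [0,0,0,0,8.5,0]
    - [0,0,0,0,8.5,0]
    - [0,0,0,0,8.5,0]
    - [0,0,0,0,8.5,0]
    - [0,0,0,0,8.5,0]
    - [0,0,0,0,8.5,0]

```text
clock: 13.45
eef_pos: [532.4, -176.5, 174.5]
tcp_rot: [-1.572, 0.0, -1.593]
contact_force: [-0.5, -0.1, 0.1]
opening: 0.134
```

Emit:
send_rows:
  series:
    - [0.02,0,0,0,4.9,0]
    - [0.04,0.005,-0.003,0,0,0]
    - [0.045,0.005,-0.005,0,0,0]
    - [0.045,0.003,-0.005,0,0,0]
    - [0.035,0,0,0,0,0]
    - [0.01,0,0,0,0,0]
    - [0,0,0,0,0,0]
    - [0,0,0,0,0,0]

```text
clock: 14.25
eef_pos: [501.8, -368.4, 161.4]
tcp_rot: [-1.572, 0.001, -1.673]
contact_force: [-0.0, 0.2, -0.1]
opening: 0.125
```

```bash
python3 go.py 511 150 160 -5.8;python3 - <<'E'
from h import *
from rig import imaging
s=imaging.grab_frame("side");t=imaging.grab_frame("top")
np.savez("top2.npz",**t);np.savez("side2.npz",**s)
cv2.imwrite("pics/p6.png",np.hstack([s["frame"],t["frame"]])[:,:,::-1])
cv2.imwrite("pics/p6.png",cv2.resize(cv2.imread("pics/p6.png"),None,fx=.78,fy=.78))
E
```

```text
t 14.25 p [ 501.77 -368.36  161.44] rpy [-9.006e+01  6.000e-02 -9.586e+01] F [-0.05  0.23 -0.09] op 0.125 q [-0.64  0.42  1.7   0.    1.02 -0.53]
rotvec tool deg [ -0.   -90.06  -0.1 ]
shift before turn (m) [-0.5166  0.0021 -0.0437]  after turn [-0.0432  0.0014  0.5166]
```

View pics/p6.png

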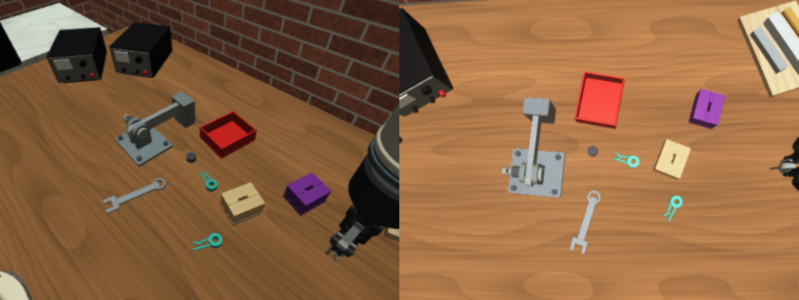

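Run:
```python
from h import *
s=load("side2.npz");t=load("top2.npz")
a=cv2.resize(s["frame"][280:350,400:470],None,fx=7,fy=7,interpolation=2)
b=cv2.resize(t["frame"][180:250,442:512],None,fx=7,fy=7,interpolation=2)
cv2.imwrite("pics/p7.png",cv2.resize(np.hstack([a,b])[:,:,::-1],None,fx=.8,fy=.8))
```

```text
(no output)
```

View pics/p7.png

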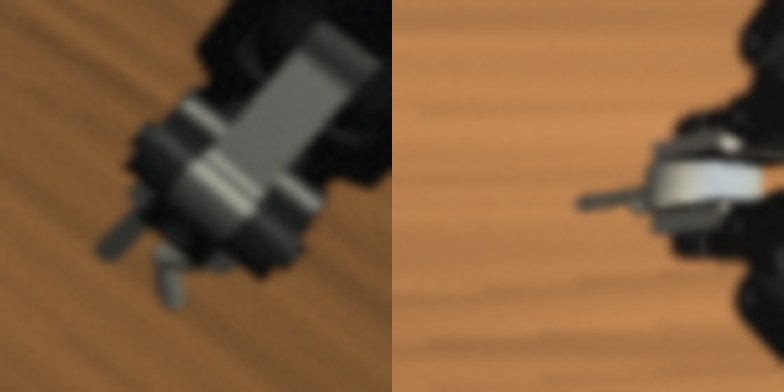

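Run:
```python
from h import *
s=load("side2.npz");t=load("top2.npz")
tcp=np.array([501.77,-368.36,161.44]);R=Rn.from_euler('xyz',np.radians([-90.06,.06,-95.86])).as_matrix()
def tool(P): return (R.T@(np.array(P)-tcp)).round(1)
tt=(475.8,216.2);ss=(418.6,324.6)
print("proj expected tip top/side",[proj(f,tcp+R@np.array([-6,43,0])) for f in (t,s)])
X,e=tri(t,tt,s,ss);print("tri",X,e,tool(X))
for z in (115,118.5,122): print(z,plane(t,tt,z),tool(plane(t,tt,z)[0]),plane(s,ss,z),tool(plane(s,ss,z)[0]))
# leg upper end / eye
print("eye top-view center", [ (z,tool(plane(t,(485.5,212.7),z)[0])) for z in (165,172,180)])
print(t["depth"][205:222,470:500:2].astype(int))
C=cloud(t); 
for p in [(484,212),(488,212),(480,215),(477,216),(492,212)]: print(p,C[p[1],p[0]].round(1),tool(C[p[1],p[0]]))
```

```text
proj expected tip top/side [array([[475.56666372, 216.54068844]]), array([[418.08849725, 325.56046464]])]
tri [ 502.83949286 -362.05996961  120.01731807] 0.25855094137543994 [-6.3 41.4  0.5]
115 [[ 503.16223604 -364.5568618   115.        ]] [-3.9 46.4  1. ] [[ 505.93529181 -362.40040298  115.        ]] [-6.3 46.4  3.6]
118.5 [[ 502.87838477 -362.73531027  118.5       ]] [-5.7 42.9  0.6] [[ 503.85303553 -362.225639    118.5       ]] [-6.3 42.9  1.5]
122 [[ 502.5945335  -360.91375874  122.        ]] [-7.5 39.4  0.1] [[ 501.77077925 -362.05087502  122.        ]] [-6.2 39.4 -0.6]
eye top-view center [(165, array([-14.9,  -3.5,   0.8])), (172, array([-18.7, -10.5,  -0.2])), (180, array([-23. , -18.5,  -1.4]))]
[[738 737 739 737 739 737 737 740 737 737 572 562 556 553 549]
 [739 735 737 738 737 737 737 736 737 737 571 562 557 552 548]
 [738 740 739 736 737 738 738 737 737 738 570 563 557 552 548]
 [739 738 738 738 737 737 735 737 737 737 570 560 558 556 554]
 [738 738 737 739 737 739 738 736 736 571 567 563 561 560 558]
 [738 737 738 737 736 736 736 737 737 571 566 563 561 559 557]
 [737 7
[... 265 characters left out ...]
3 599 595 591 586 571 566 562 559 559 556]
 [737 737 734 610 605 599 596 590 588 570 565 561 554 551 546]
 [735 735 734 610 610 737 733 738 602 573 568 558 555 551 546]
 [735 735 735 736 735 736 735 735 610 575 567 559 556 550 545]
 [735 736 736 734 735 734 736 735 734 572 566 561 554 550 544]
 [732 736 733 738 734 733 734 733 732 572 568 561 554 549 546]
 [736 735 735 732 734 736 733 734 735 573 565 563 563 556 551]]
(484, 212) [ 5.202e+02 -4.407e+02  4.000e-01] [ 70.2 160.9  25.9]
(488, 212) [ 505.  -357.1  165.6] [-11.5  -4.1   2.1]
(480, 215) [ 503.  -358.7  139.2] [-9.7 22.3  0.2]
(477, 216) [ 502.1 -358.   131.3] [-10.3  30.2  -0.7]
(492, 212) [ 503.9 -356.6  177.4] [-12.  -15.9   0.9]
```

Emit:
send_rows:
  series:
    - [-0.03,0,-0.0036,0,-8.2,0]
    - [-0.04,0,0,0,-8.2,0]
    - [-0.04,0,0.006,0,-8.2,0]
    - [-0.03,0,0.01,0,-8.2,0]
    - [-0.03,0,0.015,0,-8.2,0]
    - [-0.03,0,0.02,0,-8.2,0]
    - [-0.025,0,0.025,0,-8.2,0]
    - [-0.02,0,0.03,0,-8.2,0]

```text
clock: 15.15
eef_pos: [500.5, -83.9, 162.0]
tcp_rot: [-1.571, 0.0, -0.521]
contact_force: [0.6, 0.2, -0.6]
opening: 0.126
```

Emit:
send_rows:
  series:
    - [-0.01,0,0.03,0,-8.2,0]
    - [0,0,0.035,0,-8.1,0]
    - [0,0,0.035,0,-8.1,0]
    - [0,0,0.035,0,0,0]
    - [0,0,0,0,0,0]

```text
clock: 15.65
eef_pos: [532.7, 50.3, 162.0]
tcp_rot: [-1.57, -0.0, -0.098]
contact_force: [1.3, 0.6, -0.6]
opening: 0.122
```

```bash
python3 go.py 516.3 197.4 145 -5.8
```

```text
t 15.65 p [532.73  50.27 162.04] rpy [-8.993e+01 -3.000e-02 -5.590e+00] F [ 1.3   0.58 -0.59] op 0.122 q [ 0.09  0.29  1.89  0.    0.96 -1.38]
rotvec tool deg [-0.07  0.21  0.03]
shift before turn (m) [-0.0307  0.0172  0.1448]  after turn [-0.0312  0.017   0.1447]
```

Emit:
send_rows:
  series:
    - [-0.008,0,0.04,0,0,0]
    - [-0.008,0,0.04,0,0,0]
    - [-0.008,0.004,0.04,0,0,0]
    - [-0.0067,0.005,0.0247,0,0,0]
    - [0,0.005,0,0,0,0]
    - [0,0,0,0,0,0]
    - [0,0,0,0,0,0]

```text
clock: 16.35
eef_pos: [516.7, 192.1, 147.8]
tcp_rot: [-1.571, 0.0, -0.102]
contact_force: [0.3, -0.4, -1.0]
opening: 0.127
```

```bash
python3 go.py 516.3 197.4 125 -5.8;python3 - <<'E'
from h import *
from rig import imaging
s=imaging.grab_frame("side");t=imaging.grab_frame("top")
np.savez("top3.npz",**t);np.savez("side3.npz",**s)
a=cv2.resize(s["frame"][90:190,110:210],None,fx=6,fy=6,interpolation=2)
b=cv2.resize(t["frame"][180:250,100:170],None,fx=6,fy=6,interpolation=2)
cv2.imwrite("pics/p8.png",a[:,:,::-1]);cv2.imwrite("pics/p8t.png",b[:,:,::-1])
E
```

```text
t 16.35 p [516.71 192.14 147.79] rpy [-9.003e+01  2.000e-02 -5.850e+00] F [ 0.28 -0.38 -1.03] op 0.127 q [ 0.35  0.34  1.87 -0.    0.94 -1.12]
rotvec tool deg [ 0.03 -0.05 -0.02]
shift before turn (m) [-0.0009  0.0228  0.0052]  after turn [-0.0009  0.0228  0.0052]
```

View pics/p8.png

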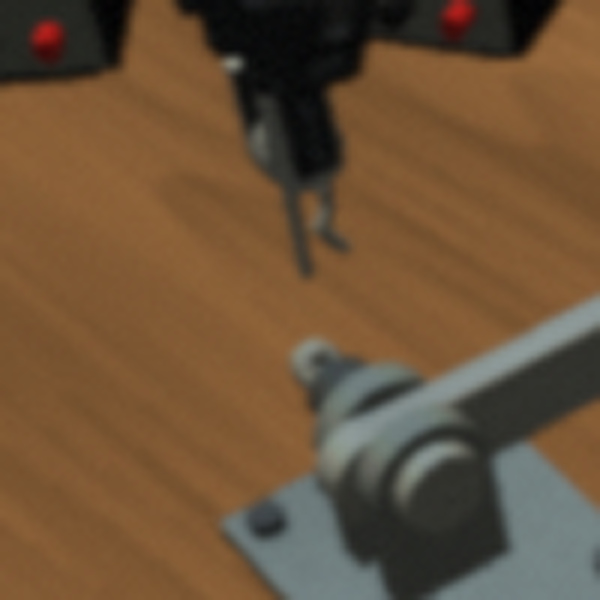

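View pics/p8t.png

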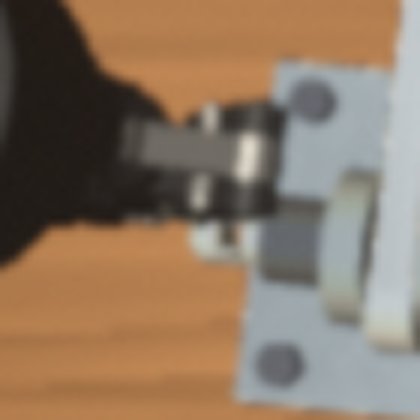

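Run:
```python
from h import *
s=load("side3.npz");t=load("top3.npz")
tcp=np.array([516.71,192.14,147.79]);R=Rn.from_euler('xyz',np.radians([-90.03,.02,-5.85])).as_matrix()
tip=tcp+R@np.array([-6.1,43,0.3]);print(tip,"proj tip side",proj(s,tip),"top",proj(t,tip))
for H in [(510.2,198,69),(510.2,200,69),(511.5,198,69)]: print(H,proj(s,H),proj(t,H))
g=cv2.resize(s["frame"][130:162,148:180],None,fx=18,fy=18,interpolation=0)
cv2.imwrite("pics/p9.png",g[:,:,::-1])
d=np.array([.1016,.9948])
D=cloud(s)
for v in range(145,156): print([ (tuple(D[v,u].round(0).astype(int))) for u in range(158,168)])
```

```text
[510.65511912 193.03930913 104.79198074] proj tip side [[160.8977577  135.61759897]] top [[133.88498898 216.15220894]]
(510.2, 198, 69) [[162.9741929  148.15204399]] [[138.04801106 218.22441872]]
(510.2, 200, 69) [[162.41361496 147.72430026]] [[136.93642505 218.23483537]]
(511.5, 198, 69) [[163.48223109 147.85730309]] [[138.06914565 217.4869804 ]]
[(np.int64(547), np.int64(294), np.int64(0)), (np.int64(549), np.int64(293), np.int64(-1)), (np.int64(550), np.int64(291), np.int64(-1)), (np.int64(551), np.int64(287), np.int64(1)), (np.int64(553), np.int64(286), np.int64(0)), (np.int64(555), np.int64(285), np.int64(0)), (np.int64(558), np.int64(286), np.int64(-3)), (np.int64(558), np.int64(282), np.int64(0)), (np.int64(561), np.int64(281), np.int64(-1)), (np.int64(562), np.int64(278), np.int64(0))]
[(np.int64(544), np.int64(290), np.int64(1)), (np.int64(546), np.int64(288), np.int64(1)), (np.int64(548), np.int64(288), np.int64(-1)), (np.int64(549), np.int64(285), np.int64(0)), (np.int64(551), np.int64(283), np.int64(1)), (np.int64(515), np.int64(205), np.int64(68)), (np.int64(554), np.int
[... 3602 characters left out ...]
nt64(68)), (np.int64(499), np.int64(183), np.int64(69)), (np.int64(499), np.int64(178), np.int64(72)), (np.int64(501), np.int64(178), np.int64(71)), (np.int64(496), np.int64(164), np.int64(82)), (np.int64(499), np.int64(164), np.int64(81))]
[(np.int64(525), np.int64(263), np.int64(0)), (np.int64(527), np.int64(262), np.int64(-1)), (np.int64(529), np.int64(261), np.int64(-1)), (np.int64(497), np.int64(189), np.int64(64)), (np.int64(498), np.int64(185), np.int64(66)), (np.int64(498), np.int64(182), np.int64(67)), (np.int64(499), np.int64(178), np.int64(69)), (np.int64(495), np.int64(166), np.int64(80)), (np.int64(496), np.int64(164), np.int64(80)), (np.int64(497), np.int64(162), np.int64(81))]
```

View pics/p9.png

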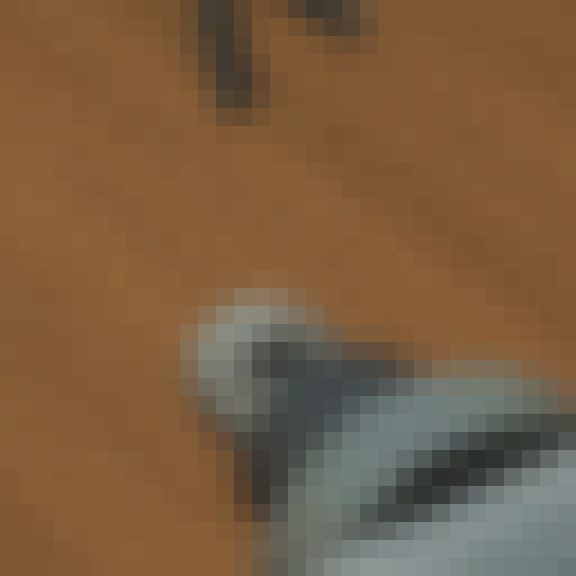

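Emit:
send_rows:
  series:
    - [-0.001,0.01,0.0053,0,0,0]
    - [0,0.01,0,0,0,0]
    - [0,0.008,0,0,0,0]
    - [0,0.002,0,0,0,0]
    - [0,0,0,0,0,0]
    - [0,0,0,0,0,0]

```text
clock: 17.05
eef_pos: [516.7, 198.2, 117.8]
tcp_rot: [-1.571, 0.0, -0.102]
contact_force: [-0.3, 0.1, -0.6]
opening: 0.124
```

```bash
python3 go.py 516.2 197.5 110 -5.8;python3 - <<'E'
from h import *
from rig import imaging
s=imaging.grab_frame("side");t=imaging.grab_frame("top")
np.savez("top4.npz",**t);np.savez("side4.npz",**s)
a=cv2.resize(s["frame"][125:165,140:190],None,fx=12,fy=12,interpolation=2)
cv2.imwrite("pics/p10.png",a[:,:,::-1])
E
```

```text
t 17.05 p [516.69 198.18 117.81] rpy [-90.     0.    -5.85] F [-0.28  0.09 -0.57] op 0.124 q [ 0.36  0.38  1.88  0.    0.88 -1.11]
rotvec tool deg [ 0.   -0.05 -0.  ]
shift before turn (m) [-0.0004  0.0078 -0.0007]  after turn [-0.0004  0.0078 -0.0007]
```

View pics/p10.png

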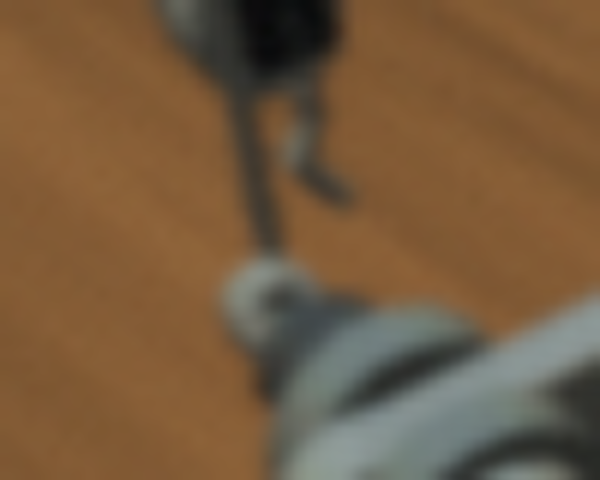

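Emit:
send_rows:
  series:
    - [0.0002,0.002,-0.0008,0,0,0]
    - [0,0.001,0,0,0,0]
    - [0,0.001,0,0,0,0]
    - [0,0,0,0,0,0]

```text
clock: 17.55
eef_pos: [516.6, 197.3, 113.7]
tcp_rot: [-1.571, 0.0, -0.102]
contact_force: [-0.1, -0.9, -1.3]
opening: 0.131
```

Emit:
send_rows:
  series:
    - [0,0.001,0,0,0,0]
    - [0,0.001,0,0,0,0]

```text
clock: 17.75
eef_pos: [516.7, 197.4, 111.8]
tcp_rot: [-1.571, -0.0, -0.102]
contact_force: [-0.8, 0.7, -0.0]
opening: 0.127
```

Emit:
send_rows:
  series:
    - [0,0.001,0,0,0,0]
    - [0,0,0,0,0,0]

```text
clock: 17.95
eef_pos: [516.6, 197.3, 110.6]
tcp_rot: [-1.571, 0.0, -0.102]
contact_force: [0.2, -1.0, -1.0]
opening: 0.122
```

Emit:
send_rows:
  series:
    - [0,0.001,0,0,0,0]
    - [0,0.0,0,0,0,0]

```text
clock: 18.15
eef_pos: [516.6, 197.4, 109.7]
tcp_rot: [-1.571, 0.0, -0.102]
contact_force: [0.3, 0.2, -0.9]
opening: 0.123
```

Emit:
send_rows:
  series:
    - [0,0.001,0,0,0,0]
    - [0,0,0,0,0,0]

```text
clock: 18.35
eef_pos: [516.6, 197.3, 108.7]
tcp_rot: [-1.571, 0.0, -0.102]
contact_force: [-0.7, 0.6, -0.5]
opening: 0.122
```

Run:
```python
from h import *
from rig import imaging
s=imaging.grab_frame("side")
a=cv2.resize(s["frame"][125:165,140:190],None,fx=12,fy=12,interpolation=2)
cv2.imwrite("pics/p11.png",a[:,:,::-1])
```

```text
(no output)
```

View pics/p11.png

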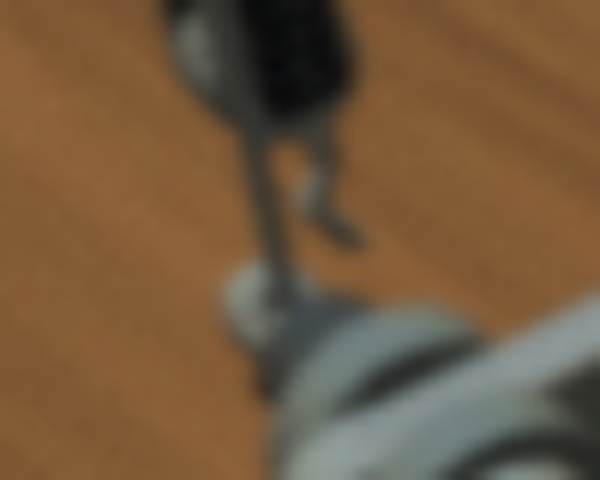

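Emit:
send_rows:
  series:
    - [0,0.001,0,0,0,0]
    - [0,0.0,0,0,0,0]

```text
clock: 18.6
eef_pos: [516.7, 197.4, 107.7]
tcp_rot: [-1.571, 0.0, -0.102]
contact_force: [0.9, 0.8, -0.8]
opening: 0.126
```

Emit:
send_rows:
  series:
    - [0,0.001,0,0,0,0]
    - [0,0,0,0,0,0]

```text
clock: 18.8
eef_pos: [516.6, 197.3, 106.7]
tcp_rot: [-1.571, 0.0, -0.102]
contact_force: [0.7, -1.3, -0.1]
opening: 0.129
```

Emit:
send_rows:
  series:
    - [0,0.001,0,0,0,0]
    - [0,0,0,0,0,0]

```text
clock: 19.0
eef_pos: [516.6, 197.4, 105.7]
tcp_rot: [-1.571, 0.0, -0.102]
contact_force: [0.1, -0.3, -0.1]
opening: 0.132
```

Emit:
send_rows:
  series:
    - [0,0.001,0,0,0,0]
    - [0,0.001,0,0,0,0]

```text
clock: 19.2
eef_pos: [516.7, 197.4, 103.7]
tcp_rot: [-1.571, -0.0, -0.102]
contact_force: [0.3, 0.0, -1.2]
opening: 0.13
```

Emit:
send_rows:
  series:
    - [0,0.001,0,0,0,0]
    - [0,0.001,0,0,0,0]

```text
clock: 19.4
eef_pos: [516.7, 197.4, 101.7]
tcp_rot: [-1.571, 0.0, -0.102]
contact_force: [0.2, -0.3, 0.3]
opening: 0.129
```

Emit:
send_rows:
  series:
    - [0,0.001,0,0,0,0]
    - [0,0.001,0,0,0,0]

```text
clock: 19.6
eef_pos: [516.7, 197.4, 99.7]
tcp_rot: [-1.571, -0.0, -0.102]
contact_force: [-0.3, -0.3, -0.6]
opening: 0.124
```

```bash
python3 go.py
python3 - <<'E'
from h import *
from rig import imaging
s=imaging.grab_frame("side")
a=cv2.resize(s["frame"][125:165,140:190],None,fx=12,fy=12,interpolation=2)
cv2.imwrite("pics/p12.png",a[:,:,::-1])
E
```

```text
t 19.6 p [516.72 197.39  99.7 ] rpy [-90.    -0.    -5.85] F [-0.32 -0.29 -0.59] op 0.124 q [ 0.36  0.41  1.9  -0.    0.84 -1.11]
```

View pics/p12.png

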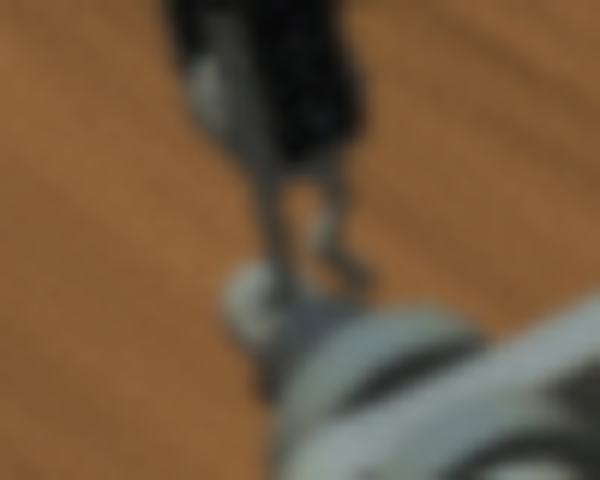

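The leg has entered the hole freely (at crop (285,295)) and the bow is just above the pin's side. I'll keep going down slowly and watch the force.

Emit:
send_rows:
  series:
    - [0,0.001,0,0,0,0]
    - [0,0.001,0,0,0,0]

```text
clock: 19.85
eef_pos: [516.7, 197.4, 97.7]
tcp_rot: [-1.571, -0.0, -0.102]
contact_force: [-0.1, -0.3, -0.3]
opening: 0.126
```

Emit:
send_rows:
  series:
    - [0,0.001,0,0,0,0]
    - [0,0.001,0,0,0,0]

```text
clock: 20.05
eef_pos: [516.7, 197.4, 95.7]
tcp_rot: [-1.571, -0.0, -0.102]
contact_force: [-1.7, -1.0, -1.1]
opening: 0.125
```

Emit:
send_rows:
  series:
    - [0,0.001,0,0,0,0]
    - [0,0.001,0,0,0,0]

```text
clock: 20.25
eef_pos: [516.7, 197.4, 93.7]
tcp_rot: [-1.571, 0.0, -0.102]
contact_force: [-0.1, -0.3, 0.1]
opening: 0.122
```

Emit:
send_rows:
  series:
    - [0,0.001,0,0,0,0]
    - [0,0.001,0,0,0,0]

```text
clock: 20.45
eef_pos: [516.8, 197.4, 91.9]
tcp_rot: [-1.571, -0.0, -0.102]
contact_force: [-0.7, -0.0, 4.3]
opening: 0.125
```

Emit:
send_rows:
  series:
    - [0,0.001,0,0,0,0]
    - [0,0.001,0,0,0,0]

```text
clock: 20.65
eef_pos: [516.8, 197.5, 89.9]
tcp_rot: [-1.571, -0.0, -0.102]
contact_force: [-1.4, 0.2, 4.0]
opening: 0.126
```

Emit:
send_rows:
  series:
    - [0,0.001,0,0,0,0]
    - [0,0.001,0,0,0,0]

```text
clock: 20.85
eef_pos: [516.9, 197.4, 88.0]
tcp_rot: [-1.571, -0.0, -0.102]
contact_force: [-1.4, 0.4, 6.7]
opening: 0.123
```

Emit:
send_rows:
  series:
    - [0,0.001,0,0,0,0]
    - [0,0.001,0,0,0,0]

```text
clock: 21.05
eef_pos: [516.7, 197.5, 85.8]
tcp_rot: [-1.571, -0.0, -0.102]
contact_force: [-1.9, -0.0, 5.2]
opening: 0.128
```

Emit:
send_rows:
  series:
    - [0,0.001,0,0,0,0]
    - [0,0.001,0,0,0,0]

```text
clock: 21.25
eef_pos: [516.6, 197.3, 83.6]
tcp_rot: [-1.571, 0.0, -0.102]
contact_force: [-0.8, 0.3, 3.1]
opening: 0.125
```

Emit:
send_rows:
  series:
    - [0,0.001,0,0,0,0]
    - [0,0.001,0,0,0,0]

```text
clock: 21.45
eef_pos: [516.4, 197.3, 81.5]
tcp_rot: [-1.571, 0.001, -0.102]
contact_force: [-2.1, 0.1, 1.5]
opening: 0.127
```

Emit:
send_rows:
  series:
    - [0,0.001,0,0,0,0]
    - [0,0.001,0,0,0,0]

```text
clock: 21.65
eef_pos: [516.3, 197.3, 79.5]
tcp_rot: [-1.571, 0.001, -0.102]
contact_force: [-2.5, -0.7, 1.0]
opening: 0.128
```

Emit:
send_rows:
  series:
    - [0,0.001,0,0,0,0]

```text
clock: 21.75
eef_pos: [516.3, 197.3, 78.5]
tcp_rot: [-1.571, 0.001, -0.102]
contact_force: [-3.0, 0.0, 0.8]
opening: 0.128
```

Emit:
send_rows:
  series:
    - [0,0.0007,0,0,0,0]

```text
clock: 21.85
eef_pos: [516.2, 197.2, 77.7]
tcp_rot: [-1.571, 0.001, -0.102]
contact_force: [-3.5, 0.4, 1.0]
opening: 0.126
```

Emit:
send_rows:
  series:
    - [0,0.0007,0,0,0,0]

```text
clock: 21.95
eef_pos: [516.2, 197.3, 77.1]
tcp_rot: [-1.571, 0.001, -0.102]
contact_force: [-2.5, 1.4, 1.3]
opening: 0.123
```

Emit:
send_rows:
  series:
    - [0,0.0007,0,0,0,0]

```text
clock: 22.05
eef_pos: [516.2, 197.3, 76.5]
tcp_rot: [-1.571, 0.001, -0.102]
contact_force: [-4.5, 0.5, 0.1]
opening: 0.126
```

Emit:
send_rows:
  series:
    - [0,0.0007,0,0,0,0]

```text
clock: 22.15
eef_pos: [516.2, 197.3, 75.8]
tcp_rot: [-1.571, 0.001, -0.102]
contact_force: [-4.6, 1.0, 1.2]
opening: 0.13
```

Emit:
send_rows:
  series:
    - [0,0.0005,0,0,0,0]
    - [0,0,0,0,0,0]

```text
clock: 22.35
eef_pos: [516.2, 197.3, 75.2]
tcp_rot: [-1.571, 0.001, -0.102]
contact_force: [-4.1, 0.7, 0.3]
opening: 0.125
```

Run:
```python
from h import *
from rig import imaging
s=imaging.grab_frame("side");t=imaging.grab_frame("top")
a=cv2.resize(s["frame"][120:165,140:195],None,fx=7,fy=7,interpolation=2)
b=cv2.resize(t["frame"][195:240,110:165],None,fx=7,fy=7,interpolation=2)
cv2.imwrite("pics/p13.png",np.hstack([a,b])[:,:,::-1])
```

```text
(no output)
```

View pics/p13.png

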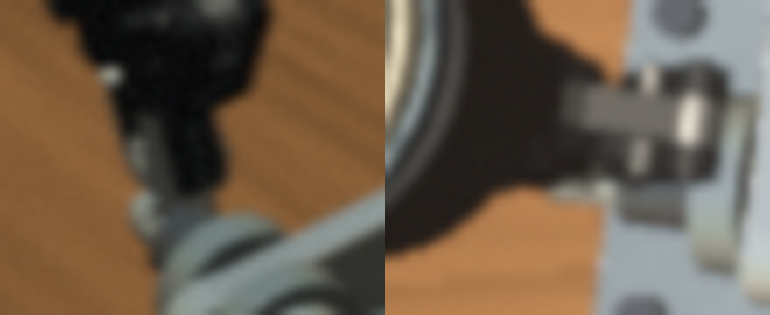

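Emit:
send_rows:
  series:
    - [0,0.0005,0,0,0,0]
    - [0,0,0,0,0,0]

```text
clock: 22.65
eef_pos: [516.2, 197.3, 74.8]
tcp_rot: [-1.571, 0.001, -0.102]
contact_force: [-5.5, 1.2, -0.2]
opening: 0.127
```

Emit:
send_rows:
  series:
    - [0,0.0005,0,0,0,0]
    - [0,0,0,0,0,0]

```text
clock: 22.85
eef_pos: [516.2, 197.3, 74.4]
tcp_rot: [-1.571, 0.001, -0.102]
contact_force: [-5.7, 0.9, 3.5]
opening: 0.127
```

Emit:
send_rows:
  series:
    - [0,0.0005,0,0,0,0]
    - [0,0,0,0,0,0]

```text
clock: 23.05
eef_pos: [516.2, 197.3, 74.2]
tcp_rot: [-1.571, 0.001, -0.102]
contact_force: [-6.3, -0.4, 5.9]
opening: 0.13
```

Emit:
send_rows:
  series:
    - [0,0.0004,0,0,0,0]
    - [0,0,0,0,0,0]

```text
clock: 23.25
eef_pos: [516.3, 197.4, 74.1]
tcp_rot: [-1.571, 0.001, -0.102]
contact_force: [-7.5, 0.6, 7.5]
opening: 0.129
```

```bash
python3 -c "
from rig import r
s=r.sense();print(s['contact_force'],s['wrist_torque'])"
```

```text
[-7.54796972  0.58993295  7.46498524] [ 0.01091667  1.42740501 -0.00169616]
```

Emit:
send_rows:
  series:
    - [0,0,0,0,0,0]
    - [0,0,0,0,0,0]
    - [0,0,0,0,0,0]
  gripper: 0.3

```text
clock: 23.55
eef_pos: [517.6, 197.5, 73.8]
tcp_rot: [-1.57, -0.002, -0.102]
contact_force: [0.0, 0.9, -0.2]
opening: 0.298
```

Emit:
send_rows:
  series:
    - [0,-0.005,0,0,0,0]
    - [0,-0.02,0,0,0,0]
    - [0,-0.03,0,0,0,0]
    - [0,-0.01,0,0,0,0]
    - [0,0,0,0,0,0]

```text
clock: 24.05
eef_pos: [518.0, 197.8, 140.3]
tcp_rot: [-1.569, -0.003, -0.102]
contact_force: [-0.2, -0.7, -0.6]
opening: 0.298
```

```bash
python3 go.py
python3 - <<'E'
from h import *
from rig import imaging
s=imaging.grab_frame("side");t=imaging.grab_frame("top")
a=cv2.resize(s["frame"][120:165,140:195],None,fx=7,fy=7,interpolation=2)
b=cv2.resize(t["frame"][195:240,110:165],None,fx=7,fy=7,interpolation=2)
cv2.imwrite("pics/p14.png",np.hstack([a,b])[:,:,::-1])
E
```

```text
t 24.05 p [518.   197.8  140.32] rpy [-89.91  -0.19  -5.85] F [-0.18 -0.66 -0.55] op 0.298 q [ 0.36  0.35  1.87 -0.    0.92 -1.11]
```

View pics/p14.png

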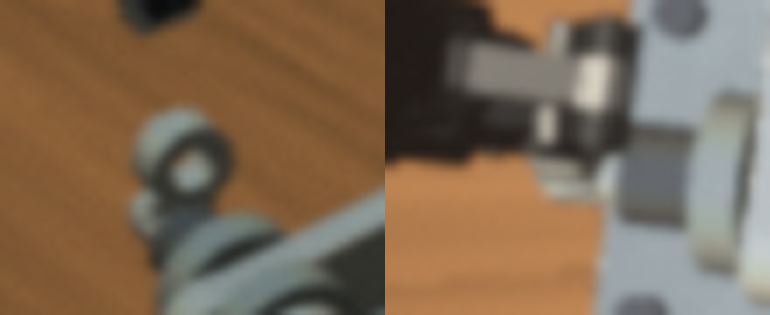

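Run:
```python
from h import *
from rig import imaging
s=imaging.grab_frame("side")
np.savez("side5.npz",**s)
h=np.array([510.1,198.4,60]);x=np.array([.995,-.101,0]);d=np.array([.101,.995,0])
e=h+6*x+[0,0,22]
for n,P in (("eye near face",e-6*d),("eye ctr",e),("top",e+[0,0,14]),("near bottom",e-6*d-[0,0,14])): print(n,proj(s,P))
C=cloud(s);z=C[...,2];m=(abs(C[...,0]-516)<22)&(abs(C[...,1]-196)<14)&(z>74)
print(m.sum(),C[m].min(0),C[m].max(0),np.percentile(z[m],[5,50,90,98]))
v,u=np.nonzero(m);print(u.min(),u.max(),v.min(),v.max())
cv2.imwrite("pics/p15.png",cv2.resize(s["frame"][126:166,145:185],None,fx=14,fy=14,interpolation=0)[:,:,::-1])
```

```text
eye near face [[165.50566342 143.49237041]]
eye ctr [[164.04273047 142.0828567 ]]
top [[162.62977016 136.78568024]]
near bottom [[166.86442644 148.64335372]]
361 [495.21426722 182.04919911  74.04286421] [531.99213065 209.99722237 255.03515417] [ 77.27511634 171.20460798 244.25679124 249.39343178]
133 173 69 148
```

View pics/p15.png

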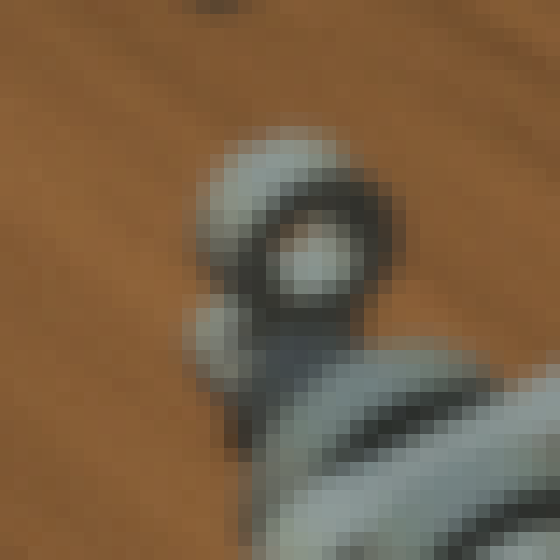

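Emit:
send_rows:
  series:
    - [-0.001,0,0,0,0,0]
    - [0,0.0,0,0,0,0]
    - [0,0.015,0,0,0,0]
    - [0,0.015,0,0,0,0]
    - [0,0.009,0,0,0,0]
    - [0,0,0,0,0,0]
  gripper: 0

```text
clock: 24.8
eef_pos: [514.7, 197.1, 98.1]
tcp_rot: [-1.572, 0.003, -0.102]
contact_force: [0.9, -0.1, -0.6]
opening: 0.003
```

Emit:
send_rows:
  series:
    - [0,0.001,0,0,0,0]
    - [0,0.001,0,0,0,0]

```text
clock: 25.0
eef_pos: [516.1, 197.7, 98.1]
tcp_rot: [-1.57, -0.001, -0.102]
contact_force: [-0.0, -1.1, 0.5]
opening: 0.0
```

Emit:
send_rows:
  series:
    - [0,0.001,0,0,0,0]
    - [0,0,0,0,0,0]

```text
clock: 25.2
eef_pos: [515.9, 197.6, 96.9]
tcp_rot: [-1.571, -0.0, -0.102]
contact_force: [-0.2, -0.3, 0.2]
opening: 0.004
```

Emit:
send_rows:
  series:
    - [0,0.0007,0,0,0,0]
    - [0,0,0,0,0,0]

```text
clock: 25.4
eef_pos: [515.7, 197.5, 96.0]
tcp_rot: [-1.571, -0.0, -0.102]
contact_force: [-0.1, -0.4, 0.4]
opening: 0.002
```

Emit:
send_rows:
  series:
    - [0,0.0007,0,0,0,0]
    - [0,0,0,0,0,0]

```text
clock: 25.6
eef_pos: [515.7, 197.5, 95.1]
tcp_rot: [-1.571, 0.0, -0.102]
contact_force: [-0.4, 0.6, 0.6]
opening: -0.0
```

Emit:
send_rows:
  series:
    - [0,0.0005,0,0,0,0]
    - [0,0,0,0,0,0]

```text
clock: 25.8
eef_pos: [515.9, 197.5, 94.7]
tcp_rot: [-1.571, -0.0, -0.102]
contact_force: [0.7, -0.2, 1.2]
opening: -0.002
```

Emit:
send_rows:
  series:
    - [0,0.0005,0,0,0,0]
    - [0,0,0,0,0,0]

```text
clock: 26.0
eef_pos: [516.1, 197.6, 94.5]
tcp_rot: [-1.57, -0.001, -0.102]
contact_force: [0.7, 0.2, 3.3]
opening: -0.001
```

Emit:
send_rows:
  series:
    - [0,0.0005,0,0,0,0]
    - [0,0,0,0,0,0]

```text
clock: 26.2
eef_pos: [516.4, 197.7, 94.2]
tcp_rot: [-1.57, -0.001, -0.102]
contact_force: [1.2, -0.2, 6.4]
opening: -0.004
```

Emit:
send_rows:
  series:
    - [0,0.0004,0,0,0,0]
    - [0,0,0,0,0,0]

```text
clock: 26.4
eef_pos: [516.6, 197.7, 94.1]
tcp_rot: [-1.57, -0.002, -0.102]
contact_force: [1.0, -0.7, 8.3]
opening: -0.002
```

Emit:
send_rows:
  series:
    - [0,0.0005,0,0,0,0]
    - [0,0,0,0,0,0]

```text
clock: 26.6
eef_pos: [517.0, 197.8, 93.9]
tcp_rot: [-1.57, -0.003, -0.102]
contact_force: [1.5, -1.2, 11.6]
opening: 0.003
```

Emit:
send_rows:
  series:
    - [0,0.0005,0,0,0,0]
    - [0,0,0,0,0,0]

```text
clock: 26.8
eef_pos: [517.4, 197.9, 93.6]
tcp_rot: [-1.569, -0.003, -0.102]
contact_force: [0.9, -1.6, 12.3]
opening: 0.001
```

Emit:
send_rows:
  series:
    - [0,-0.02,0,0,0,0]
    - [0,-0.04,0,0,0,0]
    - [0,-0.03,-0.02,0,0,0]
    - [0,0,-0.04,0,0,0]
    - [0,0,-0.045,0,0,0]
    - [0,0,-0.045,0,0,0]
    - [0,0,-0.045,0,0,0]
    - [0,0,-0.045,0,0,0]

```text
clock: 27.6
eef_pos: [490.5, -42.8, 182.2]
tcp_rot: [-1.571, 0.0, -0.102]
contact_force: [0.7, 0.9, -0.3]
opening: 0.001
```

```bash
python3 go.py
python3 - <<'E'
from h import *
from rig import imaging
s=imaging.grab_frame("side");t=imaging.grab_frame("top")
np.savez("side6.npz",**s);np.savez("top6.npz",**t)
a=cv2.resize(s["frame"][120:200,140:220],None,fx=5,fy=5,interpolation=2)
b=cv2.resize(t["frame"][180:260,110:190],None,fx=5,fy=5,interpolation=2)
cv2.imwrite("pics/p16.png",np.hstack([a,b])[:,:,::-1])
C=cloud(t);z=C[...,2];m=(abs(C[...,0]-514)<30)&(abs(C[...,1]-198)<16)&(z>76)&(z<120)
print(m.sum(),C[m].mean(0).round(1),C[m].min(0).round(1),C[m].max(0).round(1),np.percentile(z[m],[50,90]))
v,u=np.nonzero(m);P=plane(t,np.c_[u,v],90);print(cv2.minAreaRect(P[:,:2].astype(np.float32)))
C=cloud(s);z=C[...,2];m=(abs(C[...,0]-514)<30)&(abs(C[...,1]-196)<16)&(z>76)&(z<120)
print(m.sum(),C[m].mean(0).round(1),C[m].min(0).round(1),C[m].max(0).round(1))
E
```

```text
t 27.6 p [490.49 -42.81 182.18] rpy [-8.999e+01  1.000e-02 -5.830e+00] F [ 0.73  0.87 -0.32] op 0.001 q [-0.09  0.21  1.96  0.    0.98 -1.56]
136 [518.7 195.7  91. ] [505.7 190.3  76.3] [532.2 202.9  97.3] [92.54431238 95.87189027]
((518.2778930664062, 195.8181915283203), (15.964075088500977, 25.740203857421875), 89.4953842163086)
110 [517.1 193.3  87. ] [505.  188.5  76. ] [533.  202.8  95.2]
```

View pics/p16.png

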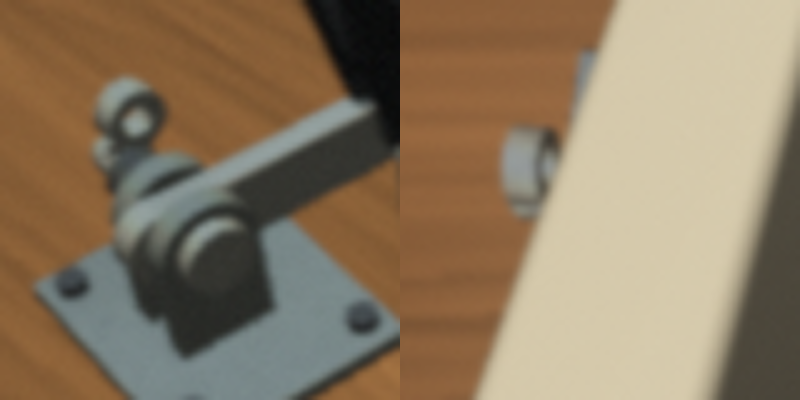

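Emit:
send_rows:
  series:
    - [0,-0.01,-0.045,0,0,0]
    - [0,-0.01,-0.045,0,0,0]
    - [0,0,-0.045,0,0,0]
    - [0,0,-0.045,0,0,0]
    - [0,0,0,0,0,0]
    - [0,0,0,0,0,0]

```text
clock: 28.3
eef_pos: [472.5, -220.6, 201.9]
tcp_rot: [-1.57, 0.001, -0.104]
contact_force: [-0.5, 0.1, 0.1]
opening: -0.001
```

```bash
python3 go.py
python3 - <<'E'
from h import *
from rig import imaging
s=imaging.grab_frame("side");t=imaging.grab_frame("top")
np.savez("top7.npz",**t)
b=cv2.resize(t["frame"][170:260,110:290],None,fx=4,fy=4,interpolation=2)
cv2.imwrite("pics/p17.png",b[:,:,::-1])
t0=load("top0.npz");t1=load("top1.npz")
def cen(f,m): v,u=np.nonzero(m);return u.mean().round(1),v.mean().round(1),len(u)
for f in(t0,t1,t):
    hsv=cv2.cvtColor(f["frame"],cv2.COLOR_RGB2HSV)
    red=((hsv[...,0]<5)|(hsv[...,0]>175))&(hsv[...,1]>200)&(hsv[...,2]>60);red[:,:200]=0
    nut=(hsv[...,2]<100)&(hsv[...,1]<120);nn=np.zeros_like(nut);nn[180:205,236:262]=nut[180:205,236:262]
    g=np.zeros_like(nut);g[240:330,215:262]=(hsv[...,1]<70)[240:330,215:262]
    print(cen(f,red),cen(f,nn),cen(f,g))
# head face edge compare
for f in (t1,t): print(cv2.cvtColor(f["frame"],cv2.COLOR_RGB2GRAY)[222,170:192])
C=cloud(t);z=C[...,2];m=(abs(C[...,0]-514)<30)&(abs(C[...,1]-198)<16)&(z>76)&(z<120)
print(m.sum(),C[m].mean(0).round(1),C[m].min(0).round(1),C[m].max(0).round(1))
E
```

```text
t 28.3 p [ 472.54 -220.58  201.89] rpy [-8.996e+01  4.000e-02 -5.980e+00] F [-0.46  0.15  0.13] op -0.001 q [-0.44  0.23  1.88  0.    1.03 -1.91]
(np.float64(251.7), np.float64(110.7), 329) (np.float64(249.2), np.float64(198.0), 10) (np.float64(238.7), np.float64(285.4), 870)
(np.float64(253.2), np.float64(113.5), 525) (np.float64(247.5), np.float64(193.5), 119) (np.float64(238.7), np.float64(285.4), 865)
(np.float64(252.6), np.float64(110.8), 346) (np.float64(249.8), np.float64(198.0), 5) (np.float64(238.7), np.float64(285.4), 870)
[148 147 147 147 147 136 110 129 162 173 171 150  96  64  66  96 139 151
 151 149 148 148]
[170 169 170 169 170 158 128 148 185 197 195 173 111  75  78 112 160 174
 173 171 171 171]
138 [518.4 195.6  90.9] [505.7 183.1  76.1] [532.6 202.8  97.7]
```

View pics/p17.png

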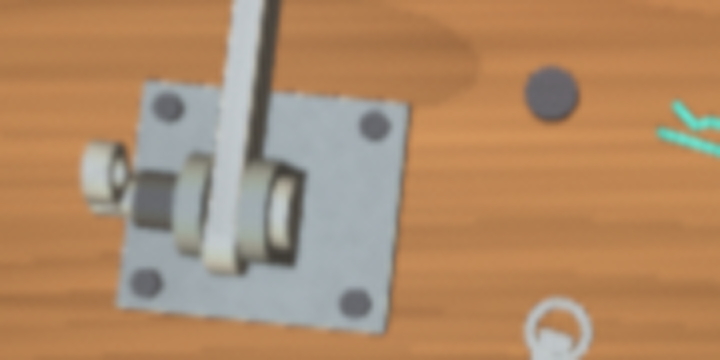

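```bash
python3 -c "
from rig import r
print(r.sign_off())"
```

```text
the job is handed in; nothing more can be done
None
```

I pushed the pin home, put the cotter through its cross hole until the bow snapped round the pin, let it go, and handed the job in at about 28 s. No verdict was reported.

**What I did**
- **Pin:** I pushed it home by its head with shut fingers. It took about 9 N, rising to about 15 N at the stop.
- **Cotter:** I lifted it from the wooden holder and lowered its straight leg into the hole with almost no force. The bow went over at about 4 to 7 N and the force then dropped to near zero. The eye met the pin at about 7.5 N down, with 7.5 N sideways on the gripper. I released it and pressed the eye down from above to about 12 N; it hardly moved.

**Last checks**
- **Pin head:** its edges in the top view are in the same place as when I first drove it home.
- **Cotter:** it is standing in the hole. The top of the eye was touched at about 94.5 mm; 96 mm was expected. That is not high, and the 1.5 mm gap is within how well I know the heights.
- **Wrench, nut and tray:** the wrench is at the same pixels as at the start. The tray's mask shifted by about 1 pixel. My nut mask was upset by brightness changes, but by eye the nut is where it was.
- **Gripper:** shut, clear of everything and reading no contact.

**What disagreed**
- **Cameras:** the two views differed by 2 to 4 mm at bench level. I relied on touch and the top view, and used the side view only to compare the leg with the hole.
- **Eye position:** in the pictures it sits about 2 mm further to +x than nominal, which suggests the cotter leans slightly in its hole. I put this at under 0.1 rad, within the 0.25 allowed, but could not measure it directly.
- **Bow:** I could not see it after it snapped, so its state is judged from the force alone.

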